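Flip out the recipe stand's kickstand and hold the stand upright

ROBOT

A 6-joint arm with a two-finger parallel gripper is mounted at the origin on the work surface. World frame = base frame: x ahead of the robot, y to its left, z up, the work surface at z = 0. Lengths are in m, angles in degrees, forces in N, time in s.
With the tool pointing down it reaches from about 0.35 to 0.85 m from the base axis. Payload 8.1 kg.
Tool frame: the origin (TCP) lies midway between the tips of the shut fingers; the grasp point (between the pads) lies 19 mm behind it; z points along the fingers, y is the line along which they close (so a half turn about z gives the same grasp; the last joint's range is limited). The gripper opens to 93 mm and grips with 3 to 60 N. Pads are 15 mm wide; open, the fingers measure 128 mm over their backs; the gripper's body (75 mm by 188 mm) begins 65 mm behind the grasp point.
Start: joints at [-81.784, 7.471, 85.268, -0, 87.261, -4.893], TCP at [0.136, -0.584, 0.219] pointing down, gripper open.
Joint ranges: [-169.43, 169.43], [-51.17, 129.36], [1.28, 143.12], [-76.62, 256.62], [0, 156.53], [-152.29, 152.29]. Speed limits (degrees/s): [136.94, 136.94, 159.86, 180, 180, 180].

INTERFACE

Orientations are given as [roll, pitch, yaw] about the fixed x, y, z axes, in that order (R = Rz(yaw) Ry(pitch) Rx(roll)).
In Python, from cell import readout, imaging, workorder gives the robot as it stands. The module is installed in compiled form; this text tells all that it offers.
- The arm moves only by the shell command python3 -m handwheel 'ROWS' [OPENING]. ROWS is rows parted by semicolons, their numbers by spaces, 1 to 10 of them, each of 4 numbers: dx, dy, dz in m, then a turn about the tool's z in degrees; each row shifts and turns the commanded pose from where the row before left it, along the tool's axes as they then stand; what a row does not reach is not made up. A row lasts 1/12 s, in which the tool goes at most 0.0417 m and 7.16 degrees, less where a joint would pass 70% of its speed; a pose out of reach is approached as far as the arm can. OPENING is the opening from 0.0 (shut) to 1.0 (fully open), set as the command begins (- or left out keeps the last). The fingers move at their own pace and stop on an object; the grip force is fixed at half the most. Time passes only in rows, so rows that do not move let the fingers close. It prints the time, the measured TCP pose, the force, the opening and the grip force at its end.
- readout.sense(): the state, without advancing time (a new reading comes with each control period).
- imaging.camera(name): name is "scene" or "top"; returns a dict with "pixels" (420x560x3 uint8, red, green, blue), "depth" (420x560 float32, m along the optical axis (not along the pixel's ray), 0 where there is no reading), "vfov" (degrees; the focal length in pixels is half the picture's height over the tangent of half this angle, whatever the lens; pixels are square), "cx", "cy" (the principal point, pixels), "cam_to_world" (4x4, takes a point from camera to world coordinates). Camera axes: x right, y down, z forward; pixel columns grow to the right and rows downward; lengths in m; the calibration is good to about 2 mm. A picture is of the moment at which its call begins.
- workorder.close_job(): hands the job in; it is judged then, once.
The state is a dict: "t": time; "joint_pos": joint angles; "qvel": joint speeds; "effort": joint torques, N m; "ee_pos": TCP position; "tcp_rot": TCP orientation; "ft_force": force on the tool from outside, world axes, zero at the start; "wrist_torque": the same for the moment, N m; "grip_width": opening from 0.0 (shut) to 1.0 (fully open); "grip_force": force on a finger pad.
Only numpy, scipy, OpenCV 4.12 (cv2) and the standard library are available. Lean on these libraries where they do the work, as an engineer would, in place of code of your own. Each camera call takes 0.05 s, during which the arm holds its last target. There are 200 camera calls.

TASK

The recipe stand on the cluttered desk is slumped forward and the red-capped gel bottle is in the way of its red kickstand: first move the bottle, upright, into the low wooden tray and let go of it. Then flip the kickstand over its centre, from folded up to fully down behind the stand, and after that take the stand by its steel top bar, bring it upright and finish while still holding it there by the bar, because it falls forward if let go. Do not tip the bottle over or disturb the pen cup, tape roll, pill jar and soy bottle.

Things in the scene. Friction and masses are not known exactly. Their poses are not given: they have to be found in the camera images.
- base: Dark steel base of the recipe stand, 150 x 160 x 8 mm, fixed to the desk, turned by up to 0.3 rad. Origin on the desk surface, straight below the hinge line, which runs along its y, 30 mm up. +x is the FRONT (the stand slumps to it; roughly away from the robot), -x the back (kickstand side, roughly towards the robot), z up.
- stand (a joint): Lean of the stand (blue frame 182 mm wide, cream board 6 mm thick, blue front ledge, about 1.1 kg) about the hinge line. 0 = upright; positive = forward (base +x); 0.38 = slumped on its bumper, as it starts; -0.10 = back stop, kickstand on the desk. Free hinge, front-heavy: let go anywhere, it falls forward. About 1 N (upright) to 2 N (slumped) at the top bar carries it.
- grab_bar: Round steel bar along the stand's top, 14 mm diameter, 170 mm long along its y. Origin at its middle, 190 mm from the hinge line (upright: above the base's origin at height 220 mm; slumped: 70 mm forward, height 206 mm). 30 mm from its centre line down to the board's upper edge. It can be pinched across (along base x) from above; it is a sleeve that turns on its own axis.
- kickstand (a joint): Turn of the red kickstand (120 g, heavy foot) about its free-running hub: 0 = folded up along the stand; it grows as the foot swings to the back (base -x) and down; 2.49 = fully down. Gravity holds it at either end: the centre is where it points straight up (0.38 while slumped); beyond that it drops the rest of the way by itself if its path is clear. Pushing it takes under 1 N near the foot.
- kick_hub (a point): Pivot of the kickstand (yellow disc) on the stand's left side: 108 mm up the stand from the hinge line and 112 mm to base +y of its middle, so 27 mm outside the blue side tube's centre. Its axes are those of the stand.
- kick_tip (a point): Centre of the kickstand's foot, an 18 mm black ball on a red rod 10 mm thick, 150 mm from kick_hub. Folded up it stands 68 mm beyond the top bar and 112 mm to base +y of the base's origin, in which plane it swings; slumped it starts 96 mm forward of the base's origin at height 270 mm.
- bottle: White hand-gel bottle with red cap, standing behind the stand in the path of the kickstand. 60 mm diameter body, 90 mm high, tapering to a red cap of 28 mm diameter that spans heights 114 to 150 mm; 0.15 to 0.3 kg. Origin at the centre of its underside, z up.
- tray: Low square wooden tray, 130 x 130 mm outside, rim 16 mm high and 5 mm thick, fixed to the desk. Origin on the desk below its middle.
- tray_in (a point): Middle of the tray's inner floor, 5 mm above the desk; the inside is 120 x 120 mm.
- pen_cup: Bystander: green glass cup of pens, 68 mm diameter, 155 mm high with the pens. Origin at the centre of its underside.
- tape: Bystander: yellow roll of tape, 68 mm diameter, 20 mm high. Origin at the centre of its underside.
- pill_jar: Bystander: white jar, 48 mm diameter, 75 mm high. Origin at the centre of its underside.
- soy_bottle: Bystander: amber bottle with green cap, 60 mm diameter, 180 mm high. Origin at the centre of its underside.
Mind the look-alikes: they are no part of the job. Of the things like the tray, leave any that is black or pink; of the rest the larger one is meant.

How it is judged (in metres and radians):
On the way, in this order (a step that is already met when the one before it is completed fails the run):
1. the bottle stands upright in the tray, let go (horizontal distance between bottle and tray_in below 0.045 m and height (world z) of bottle below 0.012 m and angle between bottle's own z axis and vertical below 0.12 rad and contact force between the fingers and bottle below 0.2 N and linear speed of bottle below 0.03 m/s), for 0.2 s.
2. the kickstand is fully down (value of joint kickstand above 2.3 rad), for 0.2 s.
3. the stand is upright, held by its top bar (value of joint stand between -0.06 and 0.06 rad and contact force between the fingers and grab_bar above 0.5 N), for 0.2 s.
At the end, for the whole second after the job is handed in: The fingers hold the top bar (more than 0.5 N) and keep the stand still within 0.06 rad of upright, off both its stops; the kickstand is beyond 2.3 rad; the bottle stands upright (within 0.12 rad) on the tray's floor within 45 mm of its middle, untouched (all of step 3 and horizontal distance between bottle and tray_in below 0.045 m and height (world z) of bottle below 0.012 m and angle between bottle's own z axis and vertical below 0.12 rad and contact force between the fingers and bottle below 0.2 N and value of joint kickstand above 2.3 rad and velocity of joint stand between -0.1 and 0.1 rad/s); the arm keeps its last pose, push and grip.
It fails at once if the bottle is tipped over (beyond 0.6 rad) (angle between bottle's own z axis and vertical above 0.6 rad).
It fails at once if the pen cup is disturbed (moved more than 30 mm) (distance of pen_cup from where it was at the start of the episode above 0.03 m).
It fails at once if the tape roll is disturbed (moved more than 30 mm) (distance of tape from where it was at the start of the episode above 0.03 m).
It fails at once if the pill jar is disturbed (moved more than 30 mm) (distance of pill_jar from where it was at the start of the episode above 0.03 m).
It fails at once if the soy bottle is disturbed (moved more than 30 mm) (distance of soy_bottle from where it was at the start of the episode above 0.03 m).
It also fails if it takes over 64 s, if anything falls off the work surface, if the arm or the gripper's body presses on something with over 40 N, if the wrist force passes 120 N, or if a joint passes its speed limit or range.

## Working session

There is one attempt and no reset: what is moved stays moved. The work goes in short steps, Python scripts to look and compute and a shell command to move; the robot and the scene stay as the last step left them, time stands still between calls to the robot, and variables do not carry over. Pictures are saved under pics/ and viewed, at most 10 in all, crops included, and the job is handed in when it is done.

```bash
mkdir -p pics; cat > h.py <<'E'
import numpy as np,cv2
from cell import readout,imaging,workorder
def cam(n):
    c=imaging.camera(n); c['f']=c['pixels'].shape[0]/2/np.tan(np.radians(c['vfov'])/2); return c
def pts(c):
    d=c['depth'];v,u=np.indices(d.shape)
    P=np.stack([(u-c['cx'])/c['f']*d,(v-c['cy'])/c['f']*d,d,np.ones_like(d)],-1)@np.array(c['cam_to_world']).T
    P=P[...,:3];P[d==0]=np.nan;return P
def save(c,fn,box=None,s=1):
    im=c['pixels'][...,::-1]
    if box: im=im[box[1]:box[3],box[0]:box[2]]
    cv2.imwrite('pics/'+fn,cv2.resize(im,None,fx=s,fy=s,interpolation=cv2.INTER_CUBIC))
E
python3 - <<'E'
from h import *
a=cam('scene');b=cam('top')
save(a,'s0.png',s=1.3);save(b,'t0.png',s=1.3)
import pickle;pickle.dump((a,b),open('v0.pkl','wb'))
for c in(a,b):print(c['vfov'],c['cx'],c['cy'],np.round(c['cam_to_world'],3))
print(readout.sense())
E
```

```text
55.07667323663382 271.00180388089484 208.19166638719594 [[ 0.75   0.472 -0.464  1.121]
 [ 0.662 -0.513  0.547 -0.651]
 [ 0.02  -0.716 -0.697  1.059]
 [ 0.     0.     0.     1.   ]]
51.923874124969615 274.31680974398415 203.3208827333285 [[-0.005 -0.984  0.18   0.296]
 [-1.     0.002 -0.018  0.047]
 [ 0.017 -0.18  -0.984  1.471]
 [ 0.     0.     0.     1.   ]]
{'t': 0.1, 'joint_pos': array([-8.17823147e+01,  7.50984302e+00,  8.53212527e+01, -2.35033843e-03,
        8.72647352e+01, -4.89503045e+00]), 'qvel': array([-0.00184648, -0.03789907, -0.12467408, -0.04317629,  0.05561374,
       -0.00418094]), 'effort': array([ 6.45379369e-04, -5.61344719e+01, -4.93098342e+01,  7.71530997e-02,
        2.91447993e-02, -8.06269441e-05]), 'ee_pos': array([ 0.1360324 , -0.58384187,  0.21771929]), 'tcp_rot': array([-1.79904318e+02, -5.83838347e-03,  1.31128250e+01]), 'ft_force': array([ 0.11096107, -1.30836918,  0.10051901]), 'wrist_torque': array([0.00451474, 0.061396  , 0.00881847]), 'grip_force': 0.0, 'grip_width': 1.0012264173828451}
```

View pics/s0.png

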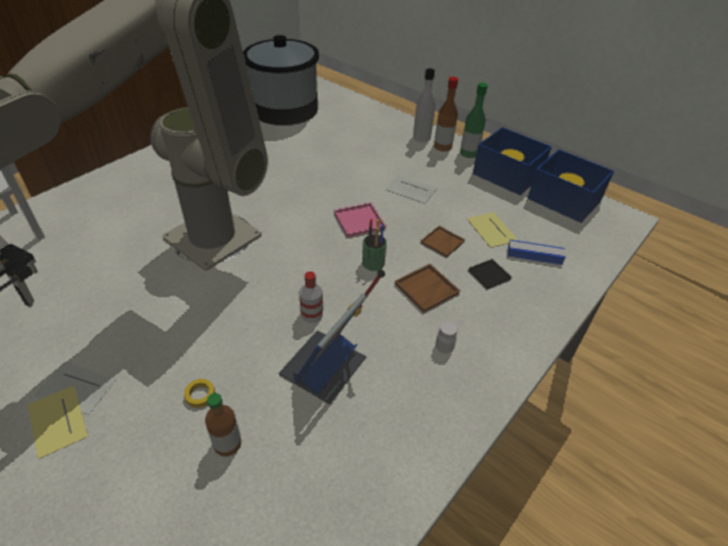

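View pics/t0.png

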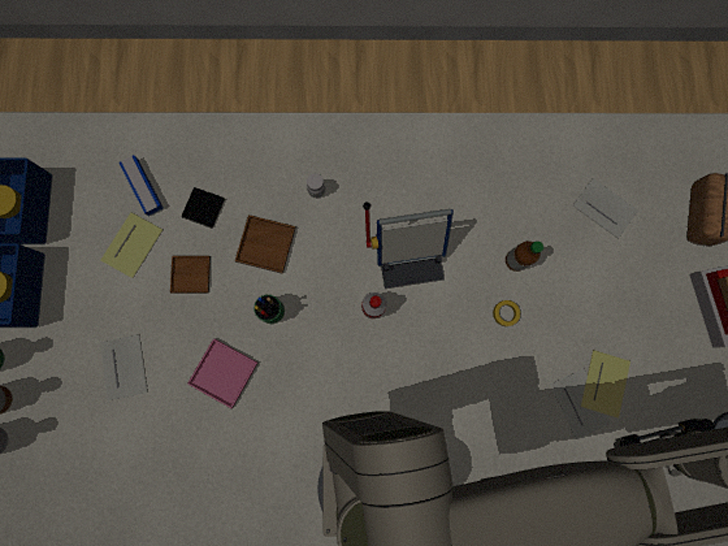

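The scene view (1.3x) shows the bottle at (311,297), the stand at (325,355) and the kickstand tip at (380,273). In the top view (1.3x) the bottle is at (373,304), the stand at (414,240) and the kickstand from (372,243) to (367,206).
Tray candidates in the top view are brown large (267,243), brown small (190,274), black (203,207) and pink (224,373). The large brown one fits, because black and pink are excluded and it is the larger of the two browns. I'll confirm that in a crop and measure.

```bash
python3 - <<'E'
from h import *
import pickle
a,b=pickle.load(open('v0.pkl','rb'))
save(b,'t1.png',(110,125,420,270),2.5)
for n,c in(('scene',a),('top',b)):
    P=pts(c);hsv=cv2.cvtColor(c['pixels'],cv2.COLOR_RGB2HSV);H,S,V=[hsv[...,i].astype(int) for i in range(3)]
    z=P[...,2];ws=(P[...,0]>.25)&(P[...,0]<1)&(abs(P[...,1])<.6)
    M=dict(red=((H<6)|(H>174))&(S>150)&(V>70)&(z>.05),yel=(H>20)&(H<32)&(S>130)&(V>90),brown=(H>3)&(H<16)&(S>90)&(z<.04),
       blue=(H>100)&(H<125)&(S>90)&(z>.03),green=(H>45)&(H<90)&(S>80)&(z>.03),
       tall=(z>.05))
    print(n)
    for k,m in M.items():
        m=(m&ws).astype(np.uint8);N,L,st,ce=cv2.connectedComponentsWithStats(m)
        for i in range(1,N):
            if st[i,4]<12:continue
            q=P[L==i];r=cv2.minAreaRect(q[:,:2].astype(np.float32)*1000)
            print(k,'px',ce[i].round(1),st[i,4],'min',q.min(0).round(3),'max',q.max(0).round(3),'mean',q.mean(0).round(3),'rect',np.round(r[0]+r[1],0),round(r[2],1))
E
```

```text
scene
red px [238.  211.8] 33 min [ 0.441 -0.033  0.146] max [ 0.463 -0.009  0.153] mean [ 0.45  -0.023  0.15 ] rect [450. -23.  19.  26.] 70.3
yel px [152.1 300.9] 187 min [ 0.392 -0.403 -0.003] max [ 0.465 -0.34   0.027] mean [ 0.431 -0.372  0.019] rect [ 432. -371.   65.   65.] 18.5
brown px [340.1 185.2] 399 min [ 0.491  0.406 -0.003] max [0.588 0.515 0.018] mean [0.537 0.462 0.005] rect [540. 460. 107.  98.] 88.5
brown px [328.2 220.7] 929 min [ 0.545  0.186 -0.002] max [0.697 0.339 0.022] mean [0.618 0.266 0.007] rect [620. 263. 134. 134.] 75.3
brown px [175.1 347.6] 37 min [ 0.575 -0.434  0.007] max [ 0.605 -0.396  0.024] mean [ 0.596 -0.419  0.016] rect [ 594. -419.   47.   14.] 53.2
blue px [249.7 277.5] 464 min [ 0.569 -0.208  0.03 ] max [ 0.624 -0.041  0.116] mean [ 0.596 -0.124  0.037] rect [ 599. -124.   41.  168.] 8.8
blue px [244. 268.] 13 min [ 0.64  -0.203  0.184] max [ 0.658 -0.197  0.214] mean [ 0.651 -0.2    0.205] rect [ 649. -200.    5.   18.] 89.1
blue px [259.1 282.8] 42 min [ 0.619 -0.192  0.031] max [ 0.641 -0.046  0.041] mean [ 0.63  -0.118  0.035] rect [ 6
[... 2610 characters left out ...]
 233.  65.  46.] 5.1
tall px [242.1 140.4] 152 min [0.75  0.107 0.05 ] max [0.791 0.152 0.084] mean [0.768 0.13  0.073] rect [771. 129.  44.  41.] 88.0
tall px [314.7 180.9] 1898 min [ 0.559 -0.21   0.05 ] max [0.657 0.011 0.282] mean [ 0.61  -0.105  0.142] rect [608. -99.  96. 221.] 0.4
tall px [404.3 195.2] 403 min [ 0.544 -0.433  0.051] max [ 0.601 -0.374  0.19 ] mean [ 0.568 -0.394  0.122] rect [ 572. -399.   59.   52.] 33.9
tall px [287.4 234.4] 296 min [ 0.419 -0.05   0.05 ] max [0.477 0.01  0.157] mean [ 0.445 -0.019  0.108] rect [448. -21.  59.  59.] 43.6
tall px [206.  237.1] 369 min [0.408 0.21  0.051] max [0.472 0.278 0.157] mean [0.439 0.241 0.094] rect [441. 243.  66.  65.] 56.5
```

View pics/t1.png

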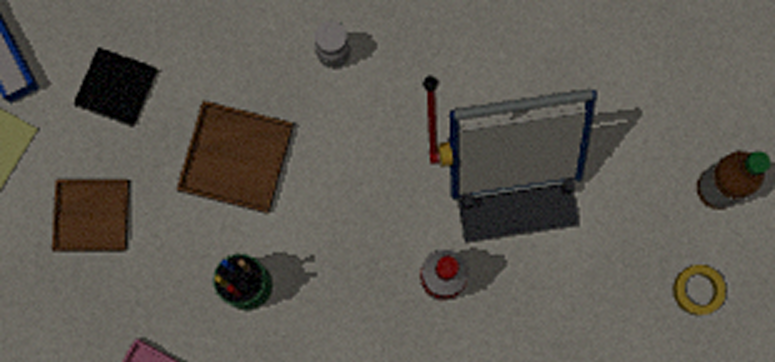

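The crop confirms the large brown tray, 131 mm square at world (0.620, 0.264), about (237,157) in the crop. The bottle is at (0.449,-0.021) with its cap top at 0.15. Moving to it now.

```bash
R='0.0217 -0.0238 0 0'; python3 -m handwheel '0.0217 -0.0238 0 0;0.0217 -0.0238 0 0;0.0217 -0.0238 0 0;0.0217 -0.0238 0 0;0.0217 -0.0238 0 0;0.0217 -0.0238 0 0;0.0217 -0.0238 0 0;0.0217 -0.0238 0 0;0.0217 -0.0238 0 0;0.0217 -0.0238 0 0' 1.0
python3 -m handwheel '0.0217 -0.0238 0 0;0.0217 -0.0238 0 0;0.0217 -0.0238 0 0;0.0217 -0.0238 0 0;0.0217 -0.0238 0 0;0.0217 -0.0238 0 0;0.0217 -0.0238 0 0;0.0217 -0.0238 0 0;0.0217 -0.0238 0 0;0.0217 -0.0238 0 0'
python3 -m handwheel '0 0 0 -7.1;0 0 0 -7.1;0 0 0 -7.1;0 0 0 -7.1;0 0 0 -7.1;0 0 0 -7.1;0 0 0 -7.1;0 0 0 -7.1;0 0 0 -7.1;0 0 0 -7.1'
python3 -m handwheel '0 0 0 -7;0 0 0 -7;0 0 0 0;0 0 0 0'
python3 - <<'E'
from h import *
s=readout.sense();print(s['ee_pos'],s['tcp_rot'],s['joint_pos'])
import pickle
from scipy.spatial.transform import Rotation as T
R=T.from_euler('xyz',s['tcp_rot'],degrees=True).as_matrix()
print('to bottle',R.T@(np.array([.449,-.021,.117])-s['ee_pos']))
# stand geometry
a,b=pickle.load(open('v0.pkl','rb'))
for c in(a,b):
    P=pts(c).reshape(-1,3);k=(P[:,2]>.195)&(P[:,0]>.55)&(P[:,0]<.7)&(P[:,1]>-.24)&(P[:,1]<.03)
    q=P[k];bar=q[(q[:,2]<.225)&(q[:,1]<-.03)&(q[:,1]>-.21)]
    r=cv2.minAreaRect(bar[:,:2].astype(np.float32)*1000);f=np.polyfit(bar[:,1],bar[:,0],1)
    print('bar',len(bar),bar.min(0),bar.max(0),np.round(bar.mean(0),4),r,f,np.degrees(np.arctan(-f[0])))
    for lo in(.20,.22,.24,.262):
        t=q[(q[:,2]>lo)&(q[:,2]<lo+.02)&(q[:,1]>-.025)]
        if len(t):print('kick',lo,len(t),t.mean(0).round(4))
E
```

```text
t: 0.93
ee_pos: [0.2937, -0.3017, 0.2183]
tcp_rot: [-180.0, 0.0, 13.1]
ft_force: [0.4, 0.4, 0.6]
grip_width: 0.998
grip_force: 0.0
t: 1.77
ee_pos: [0.4511, -0.0206, 0.2183]
tcp_rot: [-180.0, 0.0, 13.1]
ft_force: [0.0, -0.3, -0.3]
grip_width: 0.995
grip_force: 0.0
t: 2.6
ee_pos: [0.4505, -0.0223, 0.2182]
tcp_rot: [-180.0, -0.0, 84.5]
ft_force: [-0.0, 0.8, 0.1]
grip_width: 0.998
grip_force: 0.0
t: 2.93
ee_pos: [0.4506, -0.0223, 0.2183]
tcp_rot: [-180.0, -0.0, 97.9]
ft_force: [0.0, 0.8, -0.7]
grip_width: 1.002
grip_force: 0.0
[ 0.45063486 -0.02227925  0.21833829] [-1.79970575e+02 -1.07643456e-02  9.78869876e+01] [-9.34759428e+00 -1.62087141e+01  1.07778136e+02  1.56343531e-03
  8.84618707e+01 -1.72346270e+01]
to bottle [ 0.00147244 -0.00139182  0.1013393 ]
bar 285 [ 0.62296549 -0.20264412  0.19817508] [ 0.66023316 -0.03014506  0.21737874] [ 0.6439 -0.1216  0.2111] ((641.9263305664062, -116.48242950439453), (15.874228477478027, 173.0702362060547), 7.929105758666992) [-0.1448791   0.62623134] 8.243602766162544
kick 0.2 15 [ 0.626  -0.0058  0.2104]
kick 0.22 15 [ 0.6329 -0.0027  0.2288]
kick 0.24 18 [ 0.641  -0.0019  0.2498]
kick 0.262 33 [ 6.511e-01 -2.000e-04  2.731e-01]
bar 271 [ 0.61604689 -0.20210542  0.19518164] [ 0.656547   -0.03001986  0.22102777] [ 0.6389 -0.1154  0.2118] ((638.3389892578125, -115.19995880126953), (18.680505752563477, 174.554931640625), 8.892436027526855) [-0.14842847  0.62181488] 8.442684904448157
kick 0.2 23 [ 0.6215 -0.005   0.2099]
kick 0.22 14 [6.287e-01 5.000e-04 2.309e-01]
kick 0.24 13 [0.6355 0.002  0.2512]
kick 0.262 33 [0.6462 0.0033 0.2756]
```

```bash
python3 -m handwheel '0.0015 -0.0014 0.02 0;0 0 0.02 0;0 0 0.02 0;0 0 0.015 0;0 0 0.013 0;0 0 0.013 0;0 0 0 0' 1.0
python3 -m handwheel '0 0 0 0;0 0 0 0;0 0 0 0;0 0 0 0;0 0 0 0;0 0 0 0;0 0 0 0;0 0 0 0' 0.0
python3 -m handwheel '0 0 -0.01 0;0 0 -0.02 0;0 0 -0.02 0'
python3 - <<'E'
from h import *
s=readout.sense();print(s['ee_pos'],s['grip_width'],s['grip_force'])
c=cam('scene');save(c,'s1.png',(180,130,420,310),3)
from scipy.spatial.transform import Rotation as T
R=T.from_euler('xyz',s['tcp_rot'],degrees=True).as_matrix()
print('to tray',R.T@(np.array([.620,.264,s['ee_pos'][2]])-s['ee_pos']))
E
```

```text
t: 3.52
ee_pos: [0.4472, -0.0207, 0.1147]
tcp_rot: [-179.7, -0.1, 97.9]
ft_force: [-1.0, -0.5, -0.8]
grip_width: 1.001
grip_force: 0.0
t: 4.18
ee_pos: [0.4493, -0.0211, 0.1178]
tcp_rot: [180.0, 0.0, 98.1]
ft_force: [0.2, 0.3, -0.6]
grip_width: 0.477
grip_force: 0.0
t: 4.43
ee_pos: [0.4485, -0.0209, 0.1681]
tcp_rot: [-179.9, -0.0, 98.1]
ft_force: [1.4, 0.5, -0.1]
grip_width: 0.258
grip_force: 0.0
[ 0.44848096 -0.02092686  0.16810682] 0.2579840707322549 0.0
to tray [ 2.57891335e-01  2.09985954e-01 -2.32660368e-04]
```

View pics/s1.png

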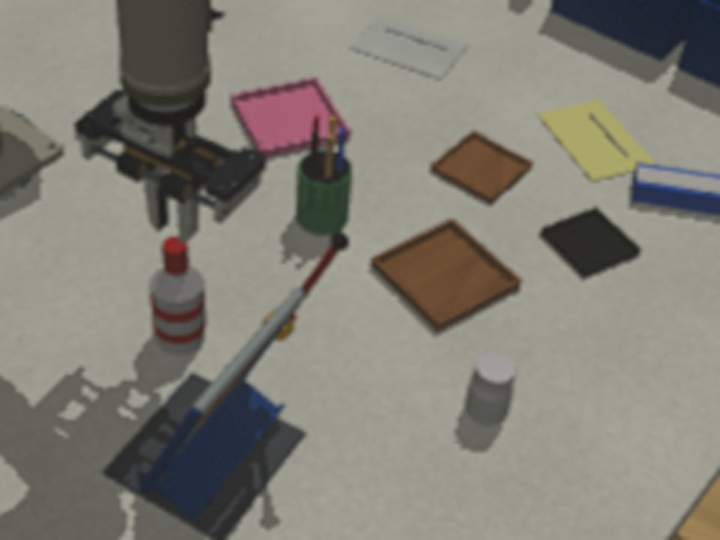

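The fingers close at about 73 mm/s and had not gripped yet. The bottle at (178,300) still stands untouched under the open gripper. I'll reopen, go down again, then wait longer while closing.

```bash
python3 -m handwheel '0 0 0 0;0 0 0 0;0 0 0 0;0 0 0 0;0 0 0 0;0 0 0 0;0 0 0 0;0 0 0 0' 0.7
python3 -m handwheel '0 0 0.02 0;0 0 0.02 0;0 0 0.01 0;0 0 0 0;0 0 0 0'
python3 -m handwheel '0 0 0 0;0 0 0 0;0 0 0 0;0 0 0 0;0 0 0 0;0 0 0 0;0 0 0 0;0 0 0 0;0 0 0 0;0 0 0 0' 0.0
```

```text
t: 5.15
ee_pos: [0.4491, -0.021, 0.1674]
tcp_rot: [-180.0, -0.0, 98.1]
ft_force: [0.5, 1.4, 0.2]
grip_width: 0.69
grip_force: 0.0
t: 5.57
ee_pos: [0.4488, -0.0209, 0.1174]
tcp_rot: [-179.9, -0.0, 98.1]
ft_force: [-0.4, -0.1, 0.4]
grip_width: 0.699
grip_force: 0.0
t: 6.4
ee_pos: [0.4494, -0.0211, 0.1179]
tcp_rot: [180.0, 0.0, 98.1]
ft_force: [-0.5, -0.1, 2.8]
grip_width: 0.299
grip_force: 30.0
```

```bash
python3 -m handwheel '0 0 -0.01 0;0 0 -0.015 0;0 0 -0.015 0;0.01 0 -0.01 0;0.02 0 0 0;0.02 0 0 0;0.02 0.01 0 0;0.02 0.02 0 0;0.02 0.02 0 0;0.02 0.02 0 0'
python3 -m handwheel '0.02 0.02 0 0;0.02 0.02 0 0;0.02 0.02 0 0;0.02 0.02 0 0;0.02 0.02 0 0;0.02 0.02 0 0;0.008 0.015 0 0;0 0.005 0 0;0 0 0 0;0 0 0 0'
python3 - <<'E'
from h import *
s=readout.sense()
from scipy.spatial.transform import Rotation as T
R=T.from_euler('xyz',s['tcp_rot'],degrees=True).as_matrix()
print('to tray',R.T@(np.array([.620,.264,.123])-s['ee_pos']))
for n in('scene','top'):
    c=cam(n);P=pts(c);hsv=cv2.cvtColor(c['pixels'],cv2.COLOR_RGB2HSV);H,S,V=[hsv[...,i].astype(int) for i in range(3)]
    g=P[...,:2]-[.62,.264];near=np.hypot(g[...,0],g[...,1])<.09
    w=near&(S<60)&(P[...,2]>.02)&(P[...,2]<.12); q=P[w]
    print(n,len(q),q.min(0).round(3),q.max(0).round(3))
E
```

```text
t: 7.23
ee_pos: [0.5003, 0.1195, 0.1679]
tcp_rot: [180.0, -0.0, 98.1]
ft_force: [0.1, -1.0, -2.1]
grip_width: 0.296
grip_force: 30.0
t: 8.07
ee_pos: [0.62, 0.2637, 0.1672]
tcp_rot: [-179.9, 0.0, 98.1]
ft_force: [0.2, -1.4, -1.9]
grip_width: 0.297
grip_force: 30.0
to tray [3.41892340e-04 8.95722403e-05 4.42069904e-02]
scene 115 [0.598 0.231 0.05 ] [0.651 0.277 0.118]
top 3 [0.596 0.243 0.075] [0.596 0.245 0.105]
```

```bash
python3 -m handwheel '0 0 0.015 0;0 0 0.012 0;0 0 0.008 0;0 0 0.005 0;0 0 0.003 0;0 0 0.001 0;0 0 0 0;0 0 0 0'
python3 -m handwheel '0 0 0 0;0 0 0 0;0 0 0 0;0 0 0 0;0 0 0 0;0 0 0 0;0 0 0 0;0 0 0 0' 0.8
python3 -m handwheel '0 0 -0.01 0;0 0 -0.02 0;0 0 -0.03 0;0 0 -0.04 0;0 0 -0.04 0;0 0 -0.03 0;0 0 0 0'
python3 - <<'E'
from h import *
c=cam('scene');save(c,'s2.png',(180,90,420,310),2.7)
P=pts(c);hsv=cv2.cvtColor(c['pixels'],cv2.COLOR_RGB2HSV);H,S,V=[hsv[...,i].astype(int) for i in range(3)]
m=((H<6)|(H>174))&(S>150)&(V>60)&(P[...,2]>.1)&(P[...,1]>.15)&(P[...,1]<.35);q=P[m];print(len(q),q.min(0),q.max(0),readout.sense()['ee_pos'])
E
```

```text
t: 8.83
ee_pos: [0.6211, 0.2641, 0.1242]
tcp_rot: [180.0, -0.0, 98.1]
ft_force: [-0.2, -0.3, -1.6]
grip_width: 0.296
grip_force: 30.0
t: 9.5
ee_pos: [0.6207, 0.264, 0.1237]
tcp_rot: [-180.0, 0.0, 98.1]
ft_force: [-0.3, -0.3, 0.8]
grip_width: 0.786
grip_force: 0.0
t: 10.08
ee_pos: [0.6235, 0.265, 0.3047]
tcp_rot: [179.2, -0.2, 98.1]
ft_force: [0.7, 0.6, 0.4]
grip_width: 0.8
grip_force: 0.0
33 [0.42336222 0.24293611 0.15121285] [0.63184537 0.27454716 0.1599813 ] [0.62283684 0.26472868 0.30068926]
```

View pics/s2.png

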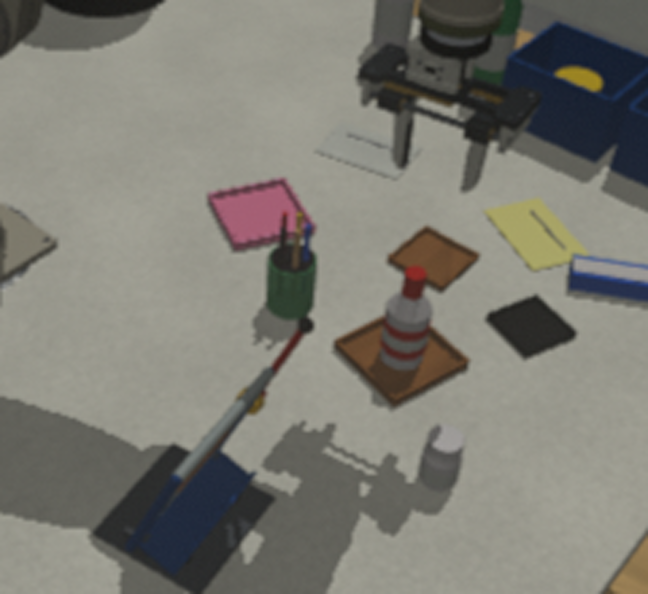

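The bottle stands upright in the tray at (406,320) and is released. Next I shut the fingers and go in front of the kickstand foot at (305,325).

```bash
python3 -m handwheel '0 0.01 0 0;0 0.01 0 0;0 0.01 0 0;0 0.0057 0 0;-0.02 0 0 0;-0.02 0 0 0;-0.02 0 0 0;-0.02 0 0 0;-0.02 0 0 0;-0.02 0 0 0' 0.0
python3 -m handwheel '-0.02 0 0 0;-0.02 0 0 0;-0.02 0 0 0;-0.02 0 0 0;-0.02 0 0 0;-0.02 0 0 0;-0.02 0 0 0;-0.004 0 0 0;0 0 0 0;0 0 0 0'
python3 -m handwheel '0 0 0.015 0;0 0 0.015 0;0 0 0.008 0;0 0 0 0;0 0 0 0'
python3 - <<'E'
from h import *
c=cam('scene');save(c,'s3.png',(200,80,360,220),4)
E
```

```text
t: 10.97
ee_pos: [0.6726, 0.1493, 0.2927]
tcp_rot: [-179.9, -0.0, 98.1]
ft_force: [0.6, -0.9, -0.0]
grip_width: 0.133
grip_force: 0.0
t: 11.8
ee_pos: [0.693, 0.0081, 0.2931]
tcp_rot: [-180.0, -0.0, 98.1]
ft_force: [-0.0, 0.1, 0.4]
grip_width: 0.004
grip_force: 0.0
t: 12.22
ee_pos: [0.6928, 0.0087, 0.2551]
tcp_rot: [-179.9, -0.0, 98.2]
ft_force: [0.3, 0.7, -0.2]
grip_width: 0.005
grip_force: 0.0
```

View pics/s3.png

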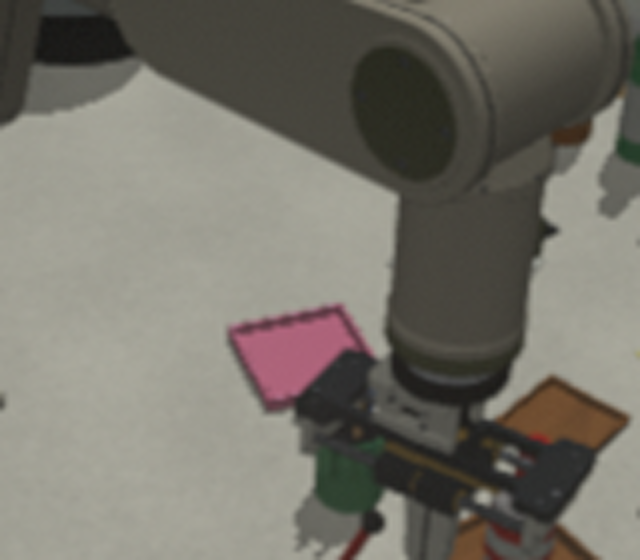

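The foot ball is at (372,520) and the shut fingers at (430,530) are just in front of it, so I push back.

```bash
python3 -m handwheel '0 -0.012 0 0;0 -0.012 0 0;0 -0.012 0 0;0 -0.012 0 0;0 -0.012 0 0;0 -0.012 0 0;0 -0.012 0 0;0 -0.012 0 0;0 -0.012 0 0;0 -0.004 0 0'
python3 -m handwheel '0 0 -0.02 0;0 0 -0.02 0;0 0 -0.02 0;0 0 0 0;0 0 0 0;0 0 0 0'
python3 - <<'E'
from h import *
c=cam('scene');save(c,'s4.png',(180,130,360,310),3.3)
print(readout.sense()['ee_pos'])
E
```

```text
t: 13.1
ee_pos: [0.5821, -0.0081, 0.2574]
tcp_rot: [179.9, 0.0, 98.1]
ft_force: [-1.1, -0.2, 0.6]
grip_width: 0.007
grip_force: 0.0
t: 13.6
ee_pos: [0.5826, -0.008, 0.3153]
tcp_rot: [180.0, -0.0, 98.1]
ft_force: [-0.0, 0.6, -0.5]
grip_width: 0.006
grip_force: 0.0
[ 0.58222712 -0.00802076  0.3145078 ]
```

View pics/s4.png

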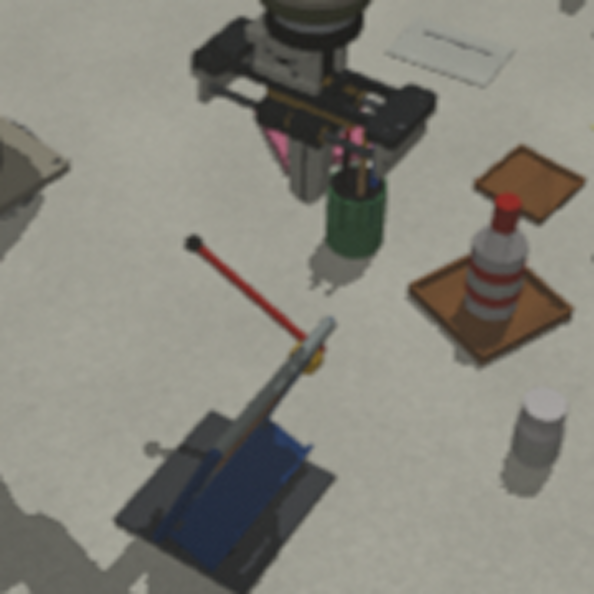

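The kickstand has gone over centre, with its foot at (193,243) swinging down behind. Moving above the bar and opening the fingers.

```bash
python3 -m handwheel '-0.015 0.005 0 0;-0.02 0.008 0 0;-0.02 0.008 0 0;-0.02 0.008 0 0;-0.02 0.008 0 0;-0.02 0.006 0 0;0 0 0 0;0 0 0 0;0 0 0 0;0 0 0 0' 0.6
python3 - <<'E'
from h import *
from scipy.spatial.transform import Rotation as T
s=readout.sense();R=T.from_euler('xyz',s['tcp_rot'],degrees=True).as_matrix()
for n in('scene','top'):
    c=cam(n);P=pts(c)
    if n=='scene':save(c,'s5.png',(180,130,380,310),3.3)
    P=P.reshape(-1,3);bar=P[(P[:,2]>.199)&(P[:,2]<.222)&(P[:,0]>.6)&(P[:,0]<.68)&(P[:,1]>-.205)&(P[:,1]<-.03)]
    if len(bar)>20:print(n,len(bar),bar.mean(0).round(4),bar.min(0).round(3),bar.max(0).round(3),np.polyfit(bar[:,1]+.116,bar[:,0],1))
print(s['ee_pos'],s['grip_width'],R.T@(np.array([.641,-.116,.189])-s['ee_pos']))
E
```

```text
t: 14.48
ee_pos: [0.641, -0.1153, 0.3153]
tcp_rot: [-180.0, -0.0, 98.1]
ft_force: [-0.1, 0.2, 0.8]
grip_width: 0.599
grip_force: 0.0
scene 280 [ 0.6439 -0.1223  0.211 ] [ 0.624 -0.203  0.2  ] [ 0.66  -0.03   0.218] [-0.14744922  0.64300692]
top 74 [ 0.6329 -0.076   0.2124] [ 0.621 -0.201  0.202] [ 0.649 -0.032  0.22 ] [-0.14471658  0.63870045]
[ 0.64097279 -0.11529709  0.31525678] 0.5987873241918497 [-7.59335815e-04  9.21455597e-07  1.26256459e-01]
```

View pics/s5.png

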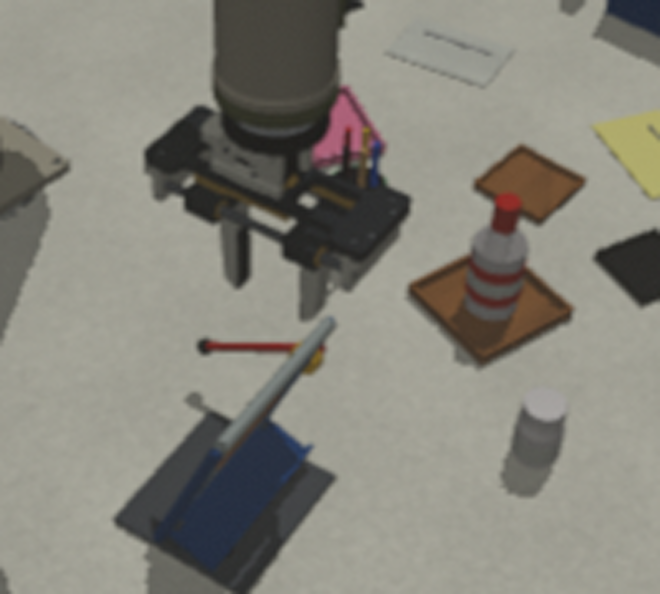

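The kickstand is now behind the stand, with its foot at (204,346), and the gripper straddles the bar. I descend, grip, and check the foot's position.

```bash
python3 -m handwheel '0 0 0.02 0;0 0 0.02 0;0 0 0.02 0;0 0 0.02 0;0 0 0.02 0;0 0 0.015 0;0 0 0.011 0;0 0 0 0;0 0 0 0'
python3 -m handwheel '0 0 0 0;0 0 0 0;0 0 0 0;0 0 0 0;0 0 0 0;0 0 0 0;0 0 0 0;0 0 0 0;0 0 0 0;0 0 0 0' 0.0
python3 - <<'E'
from h import *
for n in('scene','top'):
    c=cam(n)
    P=pts(c);hsv=cv2.cvtColor(c['pixels'],cv2.COLOR_RGB2HSV);H,S,V=[hsv[...,i].astype(int) for i in range(3)]
    m=((H<6)|(H>174))&(S>130)&(V>50)&(P[...,2]>.02)&(P[...,0]>.4)&(P[...,0]<.63)&(P[...,1]>-.06)&(P[...,1]<.03)
    q=P[m];o=np.array([.594,-.020]);
    if len(q)>5:
        bx=(q[:,:2]-o)@[.99,.143];print(n,len(q),q.min(0).round(3),q.max(0).round(3),'slope dz/dbx',np.polyfit(bx,q[:,2],1),bx.min())
E
```

```text
t: 15.33
ee_pos: [0.6409, -0.1155, 0.1896]
tcp_rot: [-180.0, -0.0, 98.1]
ft_force: [-0.9, 1.0, -0.8]
grip_width: 0.598
grip_force: 0.0
t: 16.17
ee_pos: [0.6408, -0.116, 0.1897]
tcp_rot: [-179.9, -0.0, 98.1]
ft_force: [-6.1, -1.2, 4.0]
grip_width: 0.143
grip_force: 30.0
scene 10 [ 0.469 -0.029  0.058] [ 0.49  -0.022  0.071] slope dz/dbx [0.46553553 0.11823386] -0.1243187278178009
top 99 [ 0.436 -0.023  0.061] [0.602 0.004 0.566] slope dz/dbx [0.23808596 0.12303957] -0.15280576311767932
```

The kickstand is fully down: the rod near the foot is at 0.124 m back and z about 0.06, as expected. The bar is gripped at 13 mm and 30 N, so I raise the stand along its arc.

```bash
python3 -m handwheel '0 -0.005 -0.002 0;0 -0.0055 -0.0019 0;0 -0.010 -0.003 0;0 -0.010 -0.0024 0;0 -0.010 -0.0019 0;0 -0.010 -0.0013 0;0 -0.010 -0.0008 0;0 -0.0065 -0.0003 0;0 -0.003 0 0;0 0 0 0'
python3 -m handwheel '0 0 0 0;0 0 0 0;0 0 0 0;0 0 0 0'
python3 - <<'E'
from h import *
c=cam('scene');save(c,'s6.png',(180,130,380,310),3.3)
for n in('scene','top'):
    c=cam(n);P=pts(c).reshape(-1,3)
    e=(P[:,:2]-[.571,-.126]);bx=e@[.99,.143];by=e@[-.143,.99]
    k=(abs(by)<.10)&(abs(by)>.06)&(abs(bx)<.09)&(P[:,2]>.06)&(P[:,2]<.225);print(n,k.sum())
    for lo in(.06,.1,.14,.18,.2): 
        j=k&(P[:,2]>lo)&(P[:,2]<lo+.03)
        if j.sum():print(lo,j.sum(),np.median(bx[j]).round(4),P[j,2].mean().round(3))
E
```

```text
t: 17.1
ee_pos: [0.5715, -0.1264, 0.2033]
tcp_rot: [180.0, 0.0, 98.1]
ft_force: [1.5, -4.5, -3.0]
grip_width: 0.142
grip_force: 30.0
t: 17.43
ee_pos: [0.5725, -0.1263, 0.2033]
tcp_rot: [180.0, 0.1, 98.1]
ft_force: [1.0, -6.1, -2.2]
grip_width: 0.139
grip_force: 30.0
scene 382
0.06 78 0.004 0.075
0.1 79 0.004 0.115
0.14 71 0.0044 0.155
0.18 47 0.0046 0.192
0.2 43 0.0062 0.217
top 164
0.06 19 -0.0034 0.074
0.1 22 -0.003 0.116
0.14 48 -0.0029 0.154
0.18 21 -0.0027 0.193
0.2 38 -0.0024 0.219
```

View pics/s6.png

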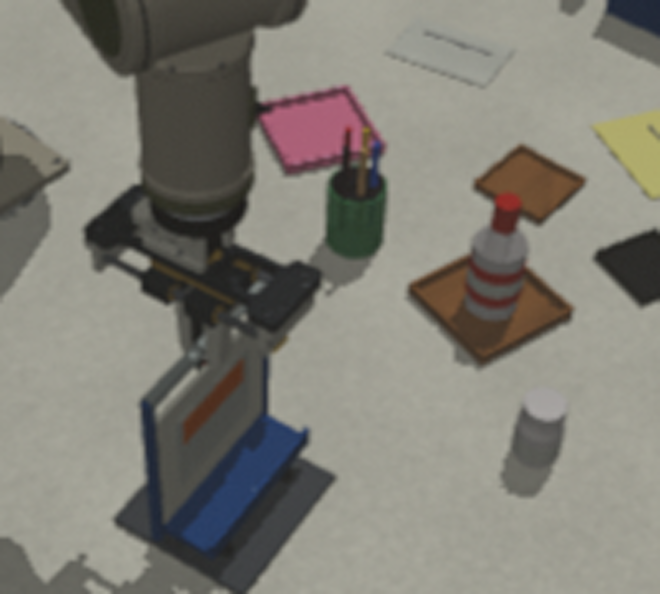

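The stand is upright: across its height the surface drifts only about 1 mm in 130 mm, roughly 0.01 rad. It is held by the bar, and the bottle at (497,260) stands in the tray. Handing in.

```bash
python3 -c "
from cell import workorder;print(workorder.close_job())"
```

```text
the job is handed in; nothing more can be done
None
```

The job is handed in at about 17.5 s, but no verdict came back: the bottle stands upright and released in the wooden tray, the kickstand is fully down, and the gripper is holding the stand upright by its top bar.

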